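# Check a bushing on the gauge pin and sort it

### The job

Take the brass bushing that stands in the blue field of the gauge stand and slide it upright down over the gauge pin as far as it will go. If it goes fully home to the foot of the pin, stand it upright in the green half of the sorting box; if it sticks on the pin's shoulder, stand it upright in the red half. Leave the other bushing where it is on its wooden block.

Things in the scene. Friction and masses are not known exactly. Their poses are not given: they have to be found in the camera images.
- bushing_a_mid (a point): Centre (20 mm above the underside) of one of two look-alike brass bushings, upright rings 46 mm across, 40 mm tall, 0.25 to 0.5 kg. One has a 32 mm bore, the other 22 mm: see or find by the pin which this is. z is up. The one to check starts on the seat in the blue field, 130 mm from the pin; the other waits on a wooden block (90 mm square, 30 mm high), over 170 mm from the pin.
- bushing_b_mid (a point): Centre (20 mm above the underside) of one of two look-alike brass bushings, upright rings 46 mm across, 40 mm tall, 0.25 to 0.5 kg. One has a 32 mm bore, the other 22 mm: see or find by the pin which this is. z is up. The one to check starts on the seat in the blue field, 130 mm from the pin; the other waits on a wooden block (90 mm square, 30 mm high), over 170 mm from the pin.
- pin_foot (a point): Foot of the fixed upright steel gauge pin, on top of its 42 mm round collar, 30 mm above the bench; z up. Pin: 26 mm thick to 20 mm up, cone to 18 mm at 24 mm, straight to 42 mm, cone to a 6 mm tip at 54 mm. A 32 mm bore goes home (bushing's centre 20 mm above this point), a 22 mm bore stops on the shoulder (42 mm). The seat, as high as the collar, lies 130 mm along -y.
- sort_box: Fixed open box of two plastic trays, 300 x 150 mm over all, 35 mm high, walls 4 mm. Origin at the centre of its underside on the bench, z up, x along its length. Green tray: the +x half, centre at x = 75 mm; red tray: the -x half, centre at x = -75 mm. Each is 142 mm square inside, floor 4 mm above the origin.
There are look-alikes about, which are no part of the job. Of the things like the part that bears pin_foot, leave any that is black; of the rest the larger one is meant. Leave any purple or turquoise look-alike of the part that bears bushing_a_mid alone.

How it is judged:
By the outcome, as a careful person would: the job done as asked, in the order asked, and still so for the second after the job is handed in, with the robot touching nothing.
It also fails if it takes over 48 s, if anything falls off the work surface, if the arm or the gripper's body presses on something with over 40 N, if the wrist force passes 120 N, or if a joint passes its speed limit or range.

### The arm

A 7-joint arm with a two-finger parallel gripper is mounted at the origin on the work surface. World frame = base frame: x ahead of the robot, y to its left, z up, the work surface at z = 0. Lengths are in mm, angles in rad, forces in N, time in s.
With the tool pointing down it reaches from about 425 to 950 mm from the base axis. Payload 4.7 kg.
Tool frame: the origin (TCP) lies at the very end of the fingers, on their centre line; the grasp point (between the pads) lies 19 mm behind it; z points along the fingers, x is the direction in which the jaws open and shut, and the axes are right-handed (so a half turn about z gives the same grasp; the last joint's range is limited). The gripper opens to 87 mm and grips with 3 to 60 N. Pads are 19 mm wide; open, the fingers measure 117 mm over their backs; the gripper's body (75 mm by 190 mm) begins 51 mm behind the grasp point.
Start: joints at [1.222, 0.469, -0.049, 1.532, 0.024, 1.141, -0.082], TCP at [212.251, -640.78, 222.573] pointing down, gripper open.
Joint ranges: [-2.59, 2.59], [-0.33, 1.99], [-1.39, 1.29], [0.1, 2.45], [-1.04, 4.18], [0.21, 1.99], [-2.66, 2.66]. Speed limits (rad/s): [2.57, 2.57, 3.14, 3.14, 3.14, 3.14, 3.14].

### API

Orientations are given as a unit quaternion [x, y, z, w].
In Python, from rig import env gives the robot as it stands. The module is installed in compiled form; this text tells all that it offers.
- The arm moves only by the tool arm_command, never from a script. Its argument "steps" is a list of rows, each an object with "slide": the shift along the tool's x, y, z in mm, a list of three; "twist": the turn, a rotation vector about the tool's x, y, z in degrees, a list of three. In form: [{"slide": [dx, dy, dz], "twist": [rx, ry, rz]}, ...]. A call has exactly 10 rows; each row shifts and turns the commanded pose from where the row before left it, along the tool's axes as they then stand; what a row does not reach is not made up. A row lasts 1/10 s, in which the tool goes at most 50 mm and 8.59 degrees, less where a joint would pass 70% of its speed; a pose out of reach is approached as far as the arm can. A call with a gripper value outside its range is refused whole. "claw" is the closure in counts, from 0 (fully open) to 255 (shut), set as the call begins (left out, the last holds). The fingers move at their own pace and stop on an object; "newtons" is the grip in N (left out, the last holds). Time passes only in rows, so rows that do not move let the fingers close, or fill a call up. It gives the time, the measured TCP pose, the force and the opening at its end, in the units of the state.
- env.observe(): the state, without advancing time (a new reading comes with each control period).
- env.snapshot(name): name is "scene" or "top" or "wrist"; returns the picture (384x512x3 uint8, red, green, blue); there is no depth.
- env.camera_params(name): a dict with "mtx" (3x3 intrinsics, pixels), "dist_coeffs" ([k1, k2, p1, p2, k3] as OpenCV has them; the pictures are not rectified), "R" (3x3) and "t" (3): a world point X has camera coordinates R X + t; the wrist camera has in their place "hand_eye" (4x4, takes a point from camera to tool coordinates, whose origin is the TCP and whose axes are the tool frame's). Camera axes: x right, y down, z forward; pixel columns grow to the right and rows downward; lengths in mm; the calibration is good to about 2 mm. A picture is of the moment at which its call begins: read the wrist's pose just before it. camera_params takes no time and is no camera call.
- env.sign_off(): hands the job in, once; it reports no verdict.
Trained networks look in the newest picture that a camera, given by its name, has taken for a name from the list of things; names that differ only in an ending like _2 or _b are one class to them, and where a whole thing is asked for, a point or a joint stands for the part that bears it (a point fixed in the world has none). Each returns a list of dicts, best first, with "conf" (0 to 1); they miss things now and then, are a little off and sometimes report something else, mostly with a low value. They report only what shows in the picture. A call takes as long as a camera call. They do not tell look-alikes from the thing itself.
- env.spot_in(camera, thing): "location" ([column, row] in pixels, amid what is visible of it).
- env.masks_of(camera, thing): "mask" (384x512 bool, what is visible of it) and "location" ([column, row] in pixels, amid what is visible of it).
The state is a dict: "t": time; "joint_pos": joint angles; "qd": joint speeds; "effort": joint torques, N m; "ee_pos": TCP position; "tcp_rot": TCP orientation; "wrist_force": force on the tool from outside, world axes, zero at the start; "moment": the same for the moment, N m; "opening": finger opening in mm.
Only numpy, scipy, OpenCV 4.12 (cv2) and the standard library are available. Lean on these libraries where they do the work, as an engineer would, in place of code of your own. Each camera call takes 0.05 s, during which the arm holds its last target.

## Working session

There is one attempt and no reset: what is moved stays moved. The work goes in short steps, Python scripts to look and compute and a tool call to move; the robot and the scene stay as the last step left them, time stands still between calls to the robot, and variables do not carry over. Pictures are saved under pics/ and viewed, and the job is handed in when it is done.

Besides the shell and the picture viewer there is one more tool, called after "Request:" as name([rows], argument=value, ...), one row to a line, values as JSON. arm_command: Moves the arm, as the interface text tells. Its arguments: {"type":"object","properties":{"steps":{"type":"array","items":{"type":"object","properties":{"slide":{"type":"array","items":{"type":"number"}},"twist":{"type":"array","items":{"type":"number"}}}}},"claw":{"type":"number"},"newtons":{"type":"number"}},"required":["steps"]}

```bash
mkdir -p pics
python3 - <<'E'
from rig import env
import cv2,numpy as np
s=env.observe()
for k in s: print(k,np.round(s[k],3))
for n in ["scene","top","wrist"]:
    im=env.snapshot(n); cv2.imwrite(f"pics/{n}0.png",im[:,:,::-1])
    p=env.camera_params(n); print(n,{k:np.round(v,3).tolist() for k,v in p.items()})
E
```

```text
t 0.0
joint_pos [ 1.222  0.469 -0.049  1.534  0.024  1.141 -0.082]
qd [ 0.     0.001  0.    -0.    -0.001 -0.001  0.001]
effort [-1.0000e-03 -5.0798e+01 -8.1000e-02 -2.3616e+01 -6.1000e-02  3.8000e-02
  0.0000e+00]
ee_pos [ 212.012 -640.208  221.494]
tcp_rot [ 0.811 -0.585 -0.001 -0.001]
wrist_force [ 0.289 -0.036  0.693]
moment [ 0.018 -0.004 -0.037]
opening 87.045
scene {'mtx': [[496.089, 0.0, 257.463], [0.0, 496.089, 195.582], [0.0, 0.0, 1.0]], 'dist_coeffs': [-0.186, 0.0, 0.0, 0.0, 0.0], 'R': [[0.787, 0.617, -0.015], [0.357, -0.475, -0.804], [-0.503, 0.628, -0.594]], 't': [-342.939, -106.279, 1540.658]}
top {'mtx': [[392.135, 0.0, 256.534], [0.0, 392.135, 187.037], [0.0, 0.0, 1.0]], 'dist_coeffs': [-0.122, 0.0, 0.0, 0.0, 0.0], 'R': [[-0.013, -1.0, 0.009], [-0.996, 0.012, -0.09], [0.09, -0.01, -0.996]], 't': [-30.327, 455.165, 1091.796]}
wrist {'mtx': [[295.778, 0.0, 252.514], [0.0, 295.778, 193.174], [0.0, 0.0, 1.0]], 'dist_coeffs': [-0.017, 0.0, 0.0, 0.0, 0.0], 'hand_eye': [[1.0, 0.001, -0.001, -0.944], [-0.001, 0.965, 0.263, -72.299], [0.001, -0.263, 0.965, -161.885], [0.0, 0.0, 0.0, 1.0]]}
```

View pics/scene0.png

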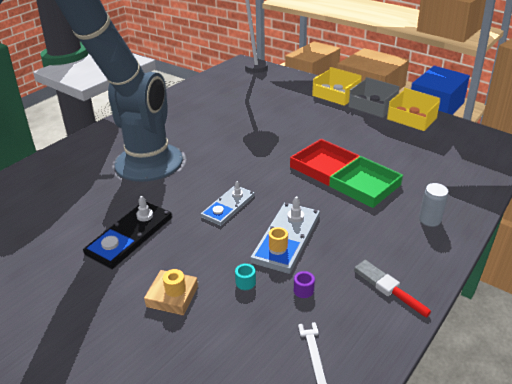

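View pics/top0.png

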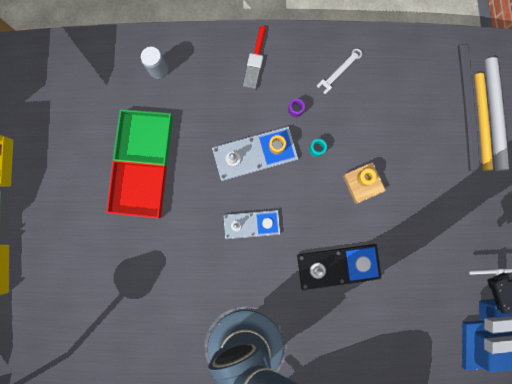

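View pics/wrist0.png

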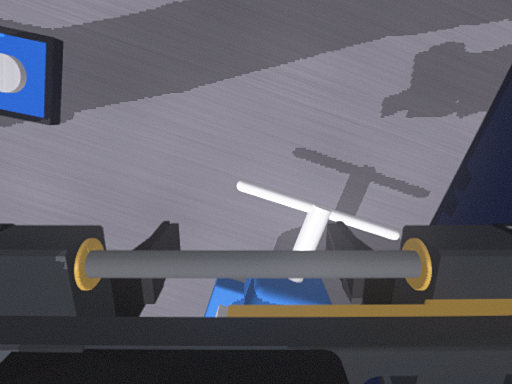

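Candidates in the top view:
- **Stands:** black at (340,267), small grey at (252,224) and large grey at (255,153). The large grey one is meant.
- **Rings:** brass on the blue field at (277,146), which is the one to check. Brass on the wooden block at (367,176), purple at (296,107) and turquoise at (318,147) are all to be left alone.

The box is at (140,163), with green towards the top of the picture.

```bash
cat > h.py <<'E'
from rig import env
import cv2,numpy as np
from scipy.spatial.transform import Rotation as Ro
def cam(n,st=None):
    p=env.camera_params(n); K=np.array(p["mtx"],float); d=np.array(p["dist_coeffs"],float)
    if n=="wrist":
        st=st or env.observe(); T=np.eye(4); T[:3,:3]=Ro.from_quat(st["tcp_rot"]).as_matrix(); T[:3,3]=st["ee_pos"]
        M=np.linalg.inv(T@np.array(p["hand_eye"])); return K,d,M[:3,:3],M[:3,3]
    return K,d,np.array(p["R"],float),np.array(p["t"],float)
def back(c,uv,z):
    K,d,R,t=c; q=cv2.undistortPoints(np.array(uv,float).reshape(-1,1,2),K,d).reshape(-1,2)
    r=np.c_[q,np.ones(len(q))]@R; o=-R.T@t
    return o+r*((z-o[2])/r[:,2])[:,None]
def proj(c,X):
    K,d,R,t=c; return cv2.projectPoints(np.array(X,float).reshape(-1,1,3),cv2.Rodrigues(R)[0],t,K,d)[0].reshape(-1,2)
def tri(cs,uvs):
    A=[];b=[]
    for c,uv in zip(cs,uvs):
        K,d,R,t=c; q=cv2.undistortPoints(np.array(uv,float).reshape(1,1,2),K,d).ravel()
        for i in (0,1): A.append(R[i]-q[i]*R[2]); b.append(q[i]*t[2]-t[i])
    return np.linalg.lstsq(np.array(A),np.array(b),rcond=None)[0]
E
python3 - <<'E'
from h import *
for n in ["top","scene"]:
    c=cam(n)
    for th,z in [("bushing_a_mid",50),("pin_foot",57),("sort_box",17)]:
        for r in env.spot_in(n,th): print(n,th,np.round(r["location"],1),round(r["conf"],2),np.round(back(c,r["location"],z)[0]))
    im=cv2.imread(f"pics/{n}0.png")
    x,y,w=(195,90,200) if n=="top" else (200,180,150)
    h=int(w*.7); cv2.imwrite(f"pics/{n}c.png",cv2.resize(im[y:y+h,x:x+w],(780,546),interpolation=cv2.INTER_CUBIC))
E
```

```text
top bushing_a_mid [273.2 142.9] 0.67 [575. -84.  50.]
top bushing_a_mid [292.3 105.2] 0.61 [ 684. -140.   50.]
top bushing_a_mid [310.2 149.2] 0.55 [ 557. -187.   50.]
top pin_foot [256.  157.5] 0.93 [533. -35.  57.]
top pin_foot [340.8 267.9] 0.75 [ 227. -263.   57.]
top pin_foot [252.3 224.6] 0.57 [349. -23.  57.]
top sort_box [140.9 164.1] 0.62 [525. 297.  17.]
scene bushing_a_mid [275.9 239.8] 0.97 [569. -99.  50.]
scene bushing_a_mid [244.5 275. ] 0.89 [ 583. -233.   50.]
scene bushing_a_mid [301.  283.5] 0.62 [ 695. -179.   50.]
scene pin_foot [127.6 235. ] 0.97 [ 282. -307.   57.]
scene pin_foot [286.8 237.2] 0.91 [589. -82.  57.]
scene pin_foot [227.6 205. ] 0.76 [397. -72.  57.]
scene sort_box [347.1 170.4] 0.61 [533. 305.  17.]
```

View pics/topc.png

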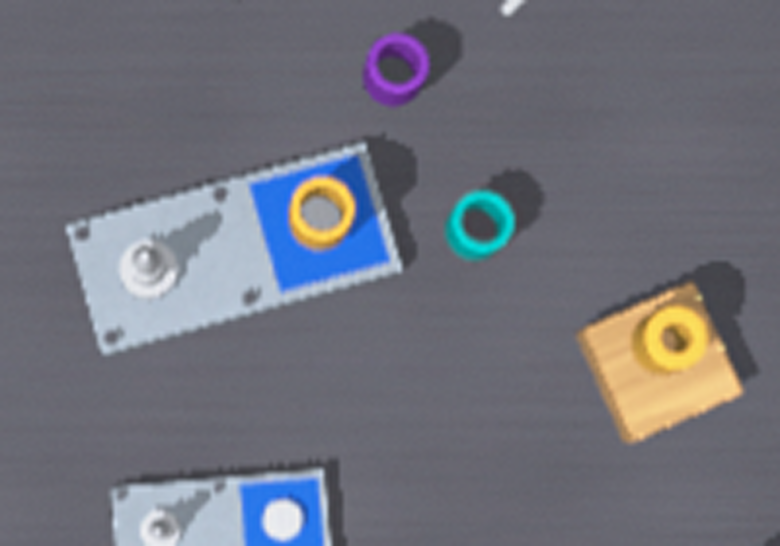

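View pics/scenec.png

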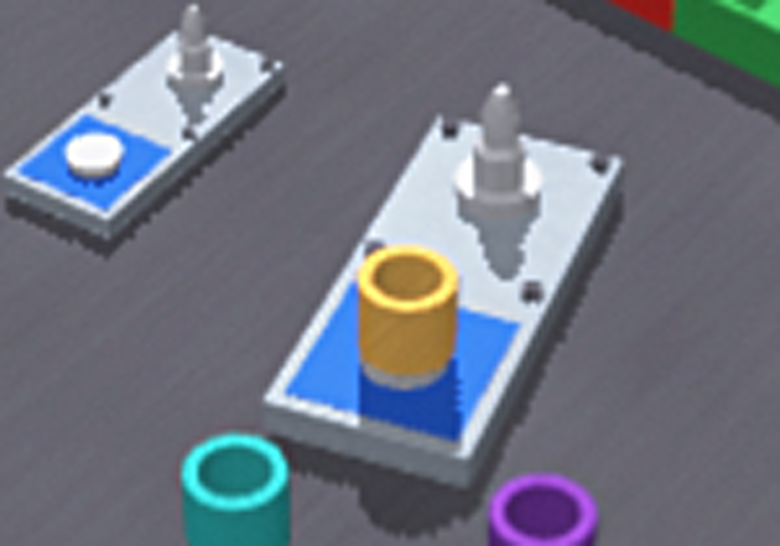

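Run:
```python
from h import *
t=cam("top");s=cam("scene")
for nm,a,b,z in [("ringtop",(277.6-.4,144.4-.4),(278.1,232.9),70),("tip",(232.6,154.6),(296.2,196.7),84),("collar",(232.6,158.3),(295.5,214.7),30)]:
    print(nm,np.round(tri([t,s],[a,b]),1),np.round(back(t,a,z)[0],1),np.round(back(s,b,z)[0],1))
```

```text
ringtop [569.6 -93.   67.5] [568.2 -93.6  70. ] [572.  -94.5  70. ]
tip [537.5  28.3  86.5] [537.6  28.2  84. ] [535.9  31.4  84. ]
collar [536.7  30.9  27. ] [536.5  31.   30. ] [538.5  27.5  30. ]
```

```bash
cat >> h.py <<'E'
def delta(X,yaw=None):
    s=env.observe(); R=Ro.from_quat(s["tcp_rot"])
    print("t",round(s["t"],2),"pos",np.round(s["ee_pos"],1),"tool z",np.round(R.as_matrix()[:,2],4),"xdir",np.round(R.as_matrix()[:,0],3),"F",np.round(s["wrist_force"],1),"open",round(s["opening"],1))
    print("slide",np.round(R.inv().apply(np.array(X)-s["ee_pos"]),1))
E
python3 -c "
from h import *
delta([570,-94,150])"
```

```text
t 0.45 pos [ 212.3 -640.7  222.5] tool z [ 0.e+00  1.e-04 -1.e+00] xdir [ 0.314 -0.949 -0.   ] F [ 0.2 -0.5 -0.2] open 87.1
slide [-406.5 -511.5   72.5]
```

Request:
arm_command([
  {"slide":[-24,-30,3]},
  {"slide":[-24,-30,3]},
  {"slide":[-24,-30,3]},
  {"slide":[-24,-30,3]},
  {"slide":[-24,-30,3]},
  {"slide":[-24,-30,3]},
  {"slide":[-24,-30,3]},
  {"slide":[-24,-30,3]},
  {"slide":[-24,-30,3]},
  {"slide":[-24,-30,3]},
], claw=50)

```text
validation failed for argument at $.st...
```

Request:
arm_command([
  {"slide":[-24,-30,6]},
  {"slide":[-24,-30,6]},
  {"slide":[-24,-30,6]},
  {"slide":[-24,-30,6]},
  {"slide":[-24,-30,6]},
  {"slide":[-24,-30,6]},
  {"slide":[-22,-31,6]},
  {"slide":[0,0,0]},
  {"slide":[0,0,0]},
  {"slide":[0,0,0]},
])

```text
validation failed for argument at $.st...
```

Run:
```python
from h import *
delta([570,-94,150])
s=env.observe(); im=env.snapshot("wrist"); cv2.imwrite("pics/w1.png",im[:,:,::-1])
print(np.round(proj(cam("wrist",s),[[570,-94,70],[570,-94,30],[537.5,29.5,84],[537.5,29.5,30]])))
```

```text
t 0.45 pos [ 212.3 -640.7  222.5] tool z [ 0.e+00  1.e-04 -1.e+00] xdir [ 0.314 -0.949 -0.   ] F [ 0.2 -0.5 -0.2] open 87.1
slide [-406.5 -511.5   72.5]
[[-257. -444.]
 [-201. -387.]
 [-380. -413.]
 [-318. -369.]]
```

View pics/w1.png

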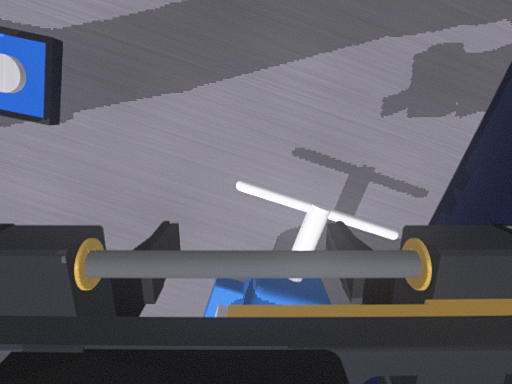

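The move was refused because each row needs a twist as well. The wrist picture is unchanged.

Request:
arm_command([
  {"slide":[-24,-30,3],"twist":[0,0,0]},
  {"slide":[-24,-30,3],"twist":[0,0,0]},
  {"slide":[-24,-30,3],"twist":[0,0,0]},
  {"slide":[-24,-30,3],"twist":[0,0,0]},
  {"slide":[-24,-30,3],"twist":[0,0,0]},
  {"slide":[-24,-30,3],"twist":[0,0,0]},
  {"slide":[-24,-30,3],"twist":[0,0,0]},
  {"slide":[-24,-30,3],"twist":[0,0,0]},
  {"slide":[-24,-30,3],"twist":[0,0,0]},
  {"slide":[-24,-30,3],"twist":[0,0,0]},
], claw=50)

```text
t: 1.5
ee_pos: [422.4, -317.4, 192.8]
tcp_rot: [0.811, -0.586, 0.0, 0.0]
wrist_force: [1.1, 0.1, 0.0]
opening: 69.8
```

Request:
arm_command([
  {"slide":[-24,-30,6],"twist":[0,0,0]},
  {"slide":[-24,-30,6],"twist":[0,0,0]},
  {"slide":[-24,-30,6],"twist":[0,0,0]},
  {"slide":[-24,-30,6],"twist":[0,0,0]},
  {"slide":[-24,-30,6],"twist":[0,0,0]},
  {"slide":[-24,-30,6],"twist":[0,0,0]},
  {"slide":[-22,-31,6],"twist":[0,0,0]},
  {"slide":[0,0,0],"twist":[0,0,0]},
  {"slide":[0,0,0],"twist":[0,0,0]},
  {"slide":[0,0,0],"twist":[0,0,0]},
])

```text
t: 2.5
ee_pos: [569.2, -96.1, 150.6]
tcp_rot: [0.81, -0.586, 0.0, 0.0]
wrist_force: [0.3, -0.3, -0.6]
opening: 70.2
```

Run:
```python
from h import *
delta([570,-94,150])
s=env.observe(); im=env.snapshot("wrist"); cv2.imwrite("pics/w2.png",im[:,:,::-1])
print(np.round(proj(cam("wrist",s),[[570,-94,70],[570,-94,30],[537.5,29.5,84],[537.5,29.5,30]])))
```

```text
t 2.5 pos [569.2 -96.1 150.6] tool z [-4.e-04 -9.e-04 -1.e+00] xdir [ 0.313 -0.95   0.001] F [ 0.3 -0.3 -0.6] open 70.2
slide [-1.7 -1.4  0.6]
[[252. 199.]
 [252. 187.]
 [ 93. 194.]
 [122. 179.]]
```

View pics/w2.png

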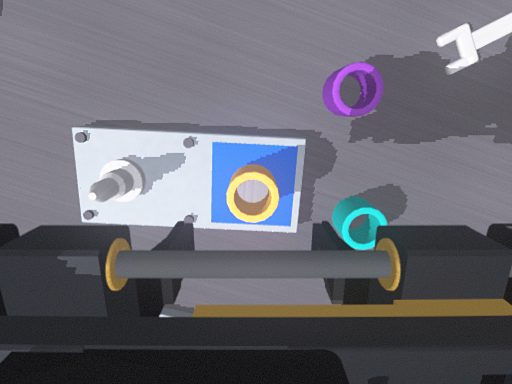

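The ring stands at (253,197), almost at its predicted pixel. The pin tip is at about (92,197) and the collar at (122,180). The purple and turquoise rings are clear of the jaws. I'll refine in a close crop.

Run:
```python
import cv2
im=cv2.imread("pics/w2.png")[120:240,70:310]; cv2.imwrite("pics/w2c.png",cv2.resize(im,(792,396),interpolation=cv2.INTER_CUBIC))
```

```text
(no output)
```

View pics/w2c.png

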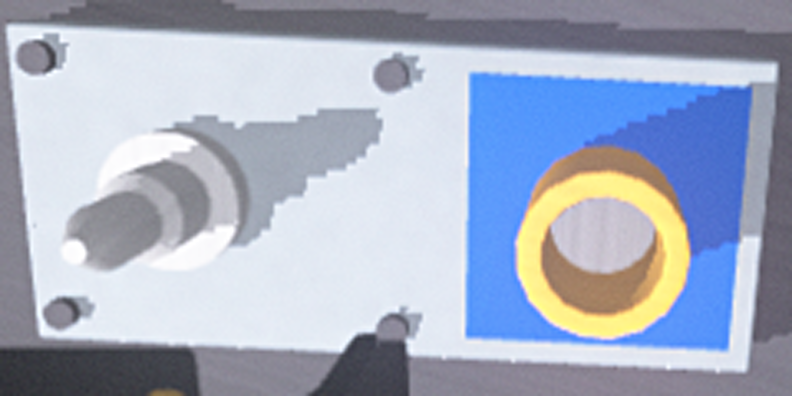

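Run:
```python
from h import *
c=cam("wrist")
r=back(c,(252.6,197),70)[0];t=back(c,(92.1,195.5),84)[0];f=back(c,(120.8,180.3),30)[0]
print(r,t,f,np.linalg.norm((r-t)[:2]),np.linalg.norm((r-f)[:2]))
delta([r[0],r[1],42]); print(np.degrees(np.arctan2(*(t-r)[[1,0]])),np.degrees(np.arctan2(*(f-r)[[1,0]])))
```

```text
[571.39063849 -94.63324303  70.        ] [535.89587576  30.0013221   84.        ] [536.19435339  30.01536993  30.        ] 129.5903275929972 129.52241195449562
t 2.55 pos [569.1 -96.4 150.7] tool z [-3.e-04 -1.e-03 -1.e+00] xdir [ 0.312 -0.95   0.001] F [ 0.2 -0.3  1.2] open 70.1
slide [ -1.1  -2.8 108.7]
105.89645920549377 105.76777114780484
```

Request:
arm_command([
  {"slide":[-1,-2.8,16],"twist":[0,0,0]},
  {"slide":[0,0,16],"twist":[0,0,0]},
  {"slide":[0,0,16],"twist":[0,0,0]},
  {"slide":[0,0,16],"twist":[0,0,0]},
  {"slide":[0,0,16],"twist":[0,0,0]},
  {"slide":[0,0,14],"twist":[0,0,0]},
  {"slide":[0,0,14],"twist":[0,0,0]},
  {"slide":[0,0,0],"twist":[0,0,0]},
  {"slide":[0,0,0],"twist":[0,0,0]},
  {"slide":[0,0,0],"twist":[0,0,0]},
])

```text
t: 3.55
ee_pos: [572.7, -93.0, 43.3]
tcp_rot: [0.811, -0.586, 0.001, -0.0]
wrist_force: [-0.1, -0.9, -0.5]
opening: 70.0
```

Request:
arm_command([
  {"slide":[0,0,0],"twist":[0,0,0]},
  {"slide":[0,0,0],"twist":[0,0,0]},
  {"slide":[0,0,0],"twist":[0,0,0]},
  {"slide":[0,0,0],"twist":[0,0,0]},
  {"slide":[0,0,0],"twist":[0,0,0]},
  {"slide":[0,0,0],"twist":[0,0,0]},
  {"slide":[0,0,0],"twist":[0,0,0]},
  {"slide":[0,0,0],"twist":[0,0,0]},
  {"slide":[0,0,0],"twist":[0,0,0]},
  {"slide":[0,0,0],"twist":[0,0,0]},
], claw=255, newtons=25)

```text
t: 4.55
ee_pos: [572.4, -93.4, 42.8]
tcp_rot: [0.811, -0.586, 0.0, 0.0]
wrist_force: [0.1, -2.6, 2.8]
opening: 44.6
```

Run:
```python
from h import *
delta([570,-94,120])
im=env.snapshot("wrist"); cv2.imwrite("pics/w3.png",im[:,:,::-1])
```

```text
t 4.55 pos [572.4 -93.4  42.8] tool z [ 7.e-04 -7.e-04 -1.e+00] xdir [ 0.314 -0.949  0.001] F [ 0.1 -2.6  2.8] open 44.6
slide [ -0.1   2.4 -77.2]
```

View pics/w3.png

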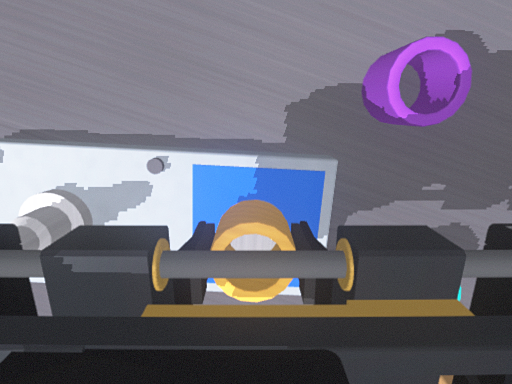

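Gripped, opening 44.6 mm (ring is 46). The ring is between the jaws at (253,255). Next I lift and go over the pin.

Request:
arm_command([
  {"slide":[0,0,-14],"twist":[0,0,0]},
  {"slide":[0,0,-20],"twist":[0,0,0]},
  {"slide":[0,0,-20],"twist":[0,0,0]},
  {"slide":[0,0,-20],"twist":[0,0,0]},
  {"slide":[-20,-0.8,-6],"twist":[0,0,0]},
  {"slide":[-24,-1,0],"twist":[0,0,0]},
  {"slide":[-24,-1,0],"twist":[0,0,0]},
  {"slide":[-24,-1,0],"twist":[0,0,0]},
  {"slide":[-24,-1,0],"twist":[0,0,0]},
  {"slide":[-12.5,-0.9,0],"twist":[0,0,0]},
])

```text
t: 5.6
ee_pos: [535.2, 34.3, 122.5]
tcp_rot: [0.812, -0.584, -0.001, -0.0]
wrist_force: [0.2, 1.0, -3.1]
opening: 44.5
```

Request:
arm_command([
  {"slide":[0,0,0],"twist":[0,0,0]},
  {"slide":[0,0,0],"twist":[0,0,0]},
  {"slide":[0,0,0],"twist":[0,0,0]},
  {"slide":[0,0,0],"twist":[0,0,0]},
  {"slide":[0,0,0],"twist":[0,0,0]},
  {"slide":[0,0,0],"twist":[0,0,0]},
  {"slide":[0,0,0],"twist":[0,0,0]},
  {"slide":[0,0,0],"twist":[0,0,0]},
  {"slide":[0,0,0],"twist":[0,0,0]},
  {"slide":[0,0,0],"twist":[0,0,0]},
])

```text
t: 6.6
ee_pos: [537.0, 30.9, 122.6]
tcp_rot: [0.811, -0.585, 0.0, 0.0]
wrist_force: [-0.6, 0.3, -3.3]
opening: 44.6
```

Run:
```python
from h import *
delta([536.2+1.2,30+.4,122])
for n in ["wrist","top","scene"]:
    s=env.observe(); c=cam(n,s); im=env.snapshot(n)[:,:,::-1].copy()
    p=proj(c,[[536.2,30,84],[536.2,30,30]]); print(n,np.round(p,1))
    x,y=p[0]; x=int(x);y=int(y); x0=max(x-50,0);y0=max(y-40,0)
    cv2.imwrite(f"pics/{n}4.png",np.ascontiguousarray(cv2.resize(im[y0:y0+80,x0:x0+100],(600,480),interpolation=cv2.INTER_CUBIC))); print(x0,y0)
```

```text
t 6.6 pos [537.   30.9 122.6] tool z [ 0.e+00 -1.e-04 -1.e+00] xdir [ 0.314 -0.949  0.   ] F [-0.6  0.3 -3.3] open 44.6
slide [ 0.6 -0.2  0.6]
wrist [[254.9 218.3]
 [254.5 197.5]]
204 178
top [[231.9 155.1]
 [233.  158.4]]
181 115
scene [[296.  197. ]
 [295.3 213.9]]
245 157
```

View pics/wrist4.png

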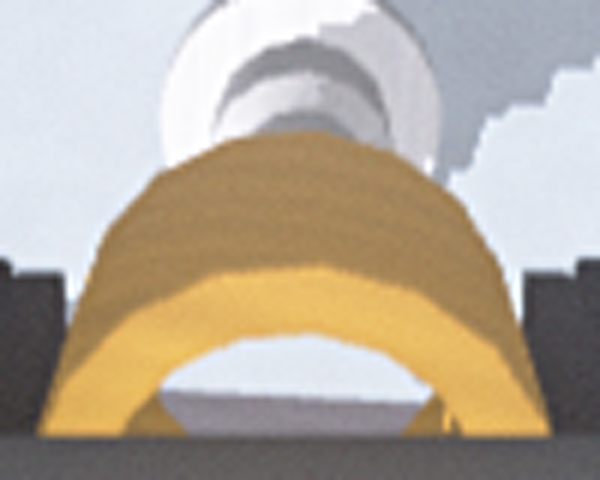

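View pics/scene4.png

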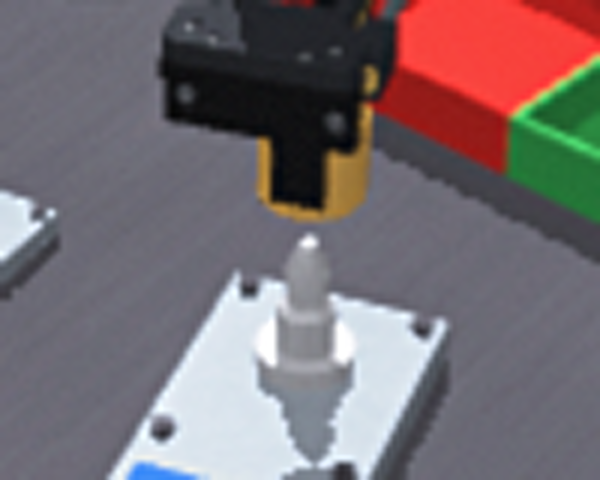

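The ring hangs over the pin, within about 1 mm laterally. I'll apply a small correction and go down slowly.

Request:
arm_command([
  {"slide":[0.5,0.5,8],"twist":[0,0,0]},
  {"slide":[0,0,8],"twist":[0,0,0]},
  {"slide":[0,0,7],"twist":[0,0,0]},
  {"slide":[0,0,6],"twist":[0,0,0]},
  {"slide":[0,0,5],"twist":[0,0,0]},
  {"slide":[0,0,5],"twist":[0,0,0]},
  {"slide":[0,0,5],"twist":[0,0,0]},
  {"slide":[0,0,5],"twist":[0,0,0]},
  {"slide":[0,0,2],"twist":[0,0,0]},
  {"slide":[0,0,0],"twist":[0,0,0]},
])

```text
t: 7.75
ee_pos: [536.6, 30.3, 71.2]
tcp_rot: [0.811, -0.585, -0.0, 0.0]
wrist_force: [-0.8, -0.2, -2.0]
opening: 44.4
```

Run:
```python
from h import *
delta([536.2+1.2,30+.4,43])
for n in ["wrist","scene"]:
    im=env.snapshot(n)[:,:,::-1]
    x0,y0=(204,188) if n=="wrist" else (245,170)
    cv2.imwrite(f"pics/{n}5.png",np.ascontiguousarray(cv2.resize(im[y0:y0+80,x0:x0+100],(600,480),interpolation=cv2.INTER_CUBIC)))
```

```text
t 7.75 pos [536.6  30.3  71.2] tool z [-5.e-04 -1.e-04 -1.e+00] xdir [ 0.314 -0.949 -0.   ] F [-0.8 -0.2 -2. ] open 44.4
slide [ 0.1 -0.8 28.2]
```

View pics/wrist5.png

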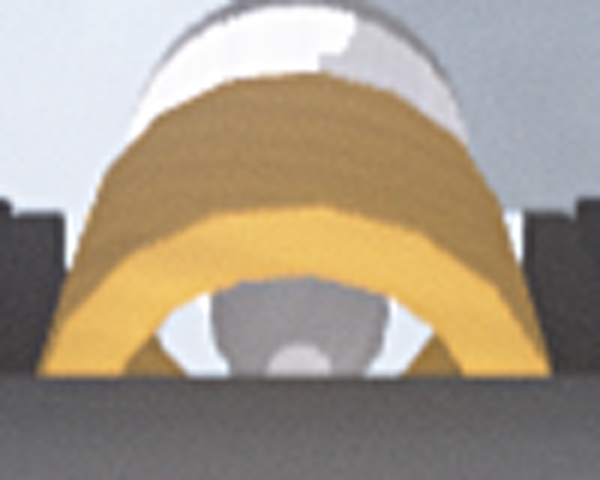

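View pics/scene5.png

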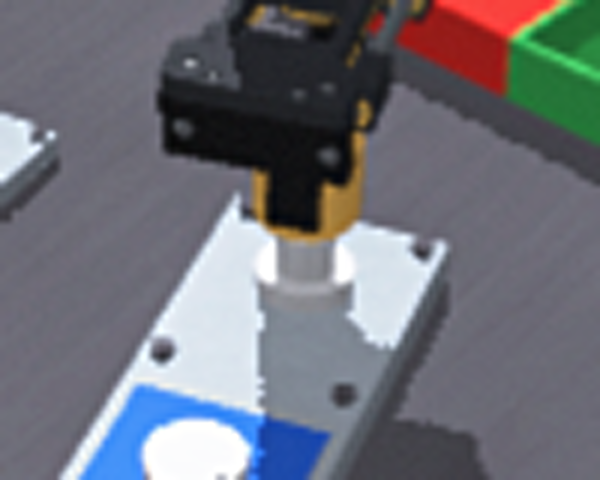

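The pin shows centred inside the bore with no contact force. I'll go on down to the foot.

Request:
arm_command([
  {"slide":[0.3,0,4],"twist":[0,0,0]},
  {"slide":[0,0,4],"twist":[0,0,0]},
  {"slide":[0,0,4],"twist":[0,0,0]},
  {"slide":[0,0,4],"twist":[0,0,0]},
  {"slide":[0,0,4],"twist":[0,0,0]},
  {"slide":[0,0,3],"twist":[0,0,0]},
  {"slide":[0,0,2],"twist":[0,0,0]},
  {"slide":[0,0,1],"twist":[0,0,0]},
  {"slide":[0,0,0.7],"twist":[0,0,0]},
  {"slide":[0,0,0],"twist":[0,0,0]},
])

```text
t: 8.85
ee_pos: [536.9, 30.0, 44.9]
tcp_rot: [0.811, -0.585, 0.0, -0.0]
wrist_force: [-0.5, -0.3, -3.4]
opening: 44.6
```

Run:
```python
from h import *
delta([536.2+1.2,30+.4,43])
for n in ["wrist","scene"]:
    im=env.snapshot(n)[:,:,::-1]
    x0,y0=(204,188) if n=="wrist" else (245,170)
    cv2.imwrite(f"pics/{n}6.png",np.ascontiguousarray(cv2.resize(im[y0:y0+80,x0:x0+100],(600,480),interpolation=cv2.INTER_CUBIC)))
```

```text
t 8.85 pos [536.9  30.   44.9] tool z [ 1.e-04 -1.e-04 -1.e+00] xdir [ 0.314 -0.949  0.   ] F [-0.5 -0.3 -3.4] open 44.6
slide [-0.2 -0.6  1.9]
```

View pics/scene6.png

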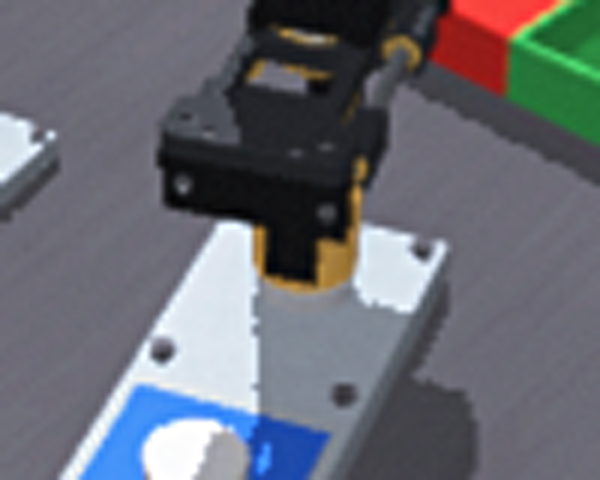

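It is well past the shoulder. I'll lower the last 2 mm until contact and then open so it settles.

Request:
arm_command([
  {"slide":[0,0,0.6],"twist":[0,0,0]},
  {"slide":[0,0,0.6],"twist":[0,0,0]},
  {"slide":[0,0,0.5],"twist":[0,0,0]},
  {"slide":[0,0,0.4],"twist":[0,0,0]},
  {"slide":[0,0,0.3],"twist":[0,0,0]},
  {"slide":[0,0,0.3],"twist":[0,0,0]},
  {"slide":[0,0,0],"twist":[0,0,0]},
  {"slide":[0,0,0],"twist":[0,0,0]},
  {"slide":[0,0,0],"twist":[0,0,0]},
  {"slide":[0,0,0],"twist":[0,0,0]},
])

```text
t: 9.95
ee_pos: [536.9, 30.0, 42.8]
tcp_rot: [0.811, -0.586, 0.0, 0.0]
wrist_force: [-2.5, -0.4, 5.4]
opening: 44.5
```

Request:
arm_command([
  {"slide":[0,0,0],"twist":[0,0,0]},
  {"slide":[0,0,0],"twist":[0,0,0]},
  {"slide":[0,0,0],"twist":[0,0,0]},
  {"slide":[0,0,0],"twist":[0,0,0]},
  {"slide":[0,0,0],"twist":[0,0,0]},
  {"slide":[0,0,0],"twist":[0,0,0]},
  {"slide":[0,0,0],"twist":[0,0,0]},
  {"slide":[0,0,0],"twist":[0,0,0]},
  {"slide":[0,0,0],"twist":[0,0,0]},
  {"slide":[0,0,0],"twist":[0,0,0]},
], claw=90)

```text
t: 10.95
ee_pos: [536.9, 30.0, 42.2]
tcp_rot: [0.811, -0.585, 0.0, -0.0]
wrist_force: [0.1, 1.0, 0.9]
opening: 56.1
```

Run:
```python
from h import *
delta([536.2+1.2,30+.4,43])
for n in ["wrist","scene"]:
    im=env.snapshot(n)[:,:,::-1]
    x0,y0=(204,188) if n=="wrist" else (245,170)
    cv2.imwrite(f"pics/{n}7.png",np.ascontiguousarray(cv2.resize(im[y0:y0+80,x0:x0+100],(600,480),interpolation=cv2.INTER_CUBIC)))
```

```text
t 10.95 pos [536.9  30.   42.2] tool z [ 1.e-04 -0.e+00 -1.e+00] xdir [ 0.314 -0.949  0.   ] F [0.1 1.  0.9] open 56.1
slide [-0.2 -0.6 -0.8]
```

View pics/scene7.png

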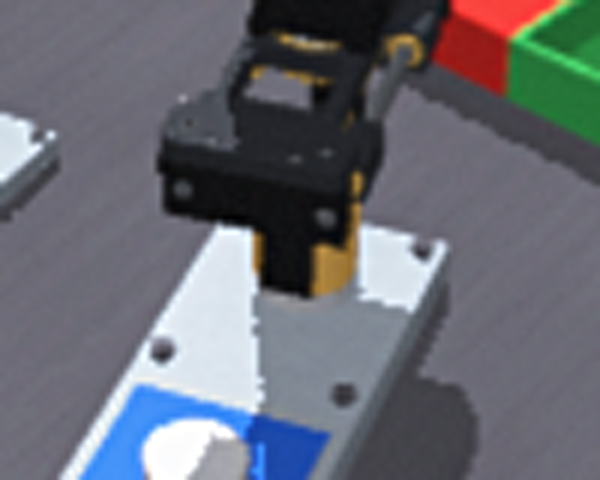

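View pics/wrist7.png

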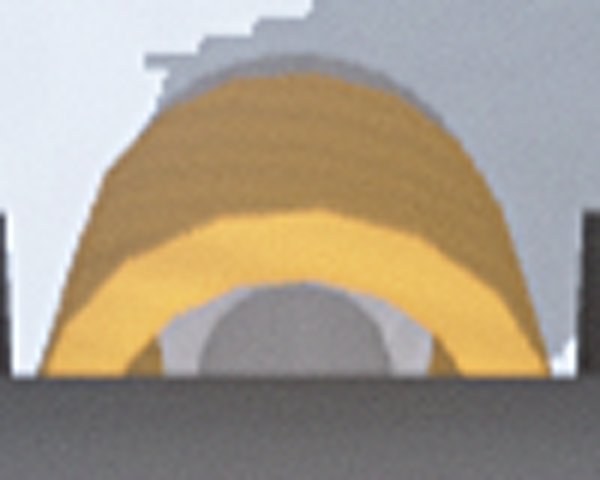

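The ring is home on the collar. Contact came at the same TCP height (42.8 mm) as on the seat, so it goes to green. I'll regrip, and measure the box from the first pictures.

Request:
arm_command([
  {"slide":[0,0,0],"twist":[0,0,0]},
  {"slide":[0,0,0],"twist":[0,0,0]},
  {"slide":[0,0,0],"twist":[0,0,0]},
  {"slide":[0,0,0],"twist":[0,0,0]},
  {"slide":[0,0,0],"twist":[0,0,0]},
  {"slide":[0,0,0],"twist":[0,0,0]},
  {"slide":[0,0,0],"twist":[0,0,0]},
  {"slide":[0,0,0],"twist":[0,0,0]},
  {"slide":[0,0,0],"twist":[0,0,0]},
  {"slide":[0,0,0],"twist":[0,0,0]},
], claw=255, newtons=25)

```text
t: 12.05
ee_pos: [536.8, 30.0, 42.2]
tcp_rot: [0.811, -0.585, 0.0, 0.0]
wrist_force: [0.8, 0.4, -0.5]
opening: 44.8
```

Request:
arm_command([
  {"slide":[0,0,-4],"twist":[0,0,0]},
  {"slide":[0,0,-8],"twist":[0,0,0]},
  {"slide":[0,0,-10],"twist":[0,0,0]},
  {"slide":[0,0,-10],"twist":[0,0,0]},
  {"slide":[0,0,-12],"twist":[0,0,0]},
  {"slide":[0,0,-14],"twist":[0,0,0]},
  {"slide":[0,0,-14],"twist":[0,0,0]},
  {"slide":[0,0,-14],"twist":[0,0,0]},
  {"slide":[0,0,0],"twist":[0,0,0]},
  {"slide":[0,0,0],"twist":[0,0,0]},
])

```text
t: 13.05
ee_pos: [536.9, 29.9, 128.5]
tcp_rot: [0.811, -0.586, 0.0, -0.0]
wrist_force: [0.3, -0.2, -2.1]
opening: 44.6
```

Run:
```python
from h import *
c=cam("top")
im=cv2.imread("pics/top0.png"); hsv=cv2.cvtColor(im,cv2.COLOR_BGR2HSV)
H,S,V=cv2.split(hsv); roi=np.zeros(H.shape,bool); roi[90:235,90:190]=1
g=(roi&(H>50)&(H<75)&(S>120)&(V>60)); r=(roi&((H<8)|(H>172))&(S>120)&(V>60))
for n,m in(("g",g),("r",r),("all",g|r)):
    cnt=max(cv2.findContours(m.astype(np.uint8),0,2)[0],key=cv2.contourArea)
    p=back(c,cnt.reshape(-1,2),35)[:,:2].astype(np.float32); R=cv2.minAreaRect(p); print(n,R,)
delta([560,365,140])
cv2.imwrite("pics/scene8.png",env.snapshot("scene")[:,:,::-1])
```

```text
g ((602.786865234375, 288.6036682128906), (157.9786834716797, 151.34645080566406), 83.71874237060547)
r ((452.0171813964844, 304.6968994140625), (158.9600372314453, 149.81016540527344), 84.01953887939453)
all ((527.7841796875, 296.75732421875), (158.96395874023438, 302.1724853515625), 84.01693725585938)
t 13.05 pos [536.9  29.9 128.5] tool z [ 7.e-04 -2.e-04 -1.e+00] xdir [ 0.314 -0.949  0.   ] F [ 0.3 -0.2 -2.1] open 44.6
slide [-310.9 -127.3  -11.5]
```

View pics/scene8.png

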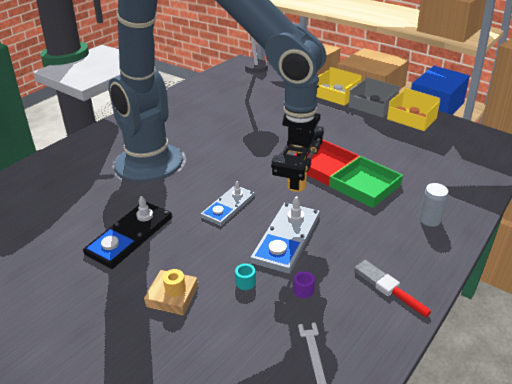

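Request:
arm_command([
  {"slide":[-15,-9,0],"twist":[0,0,0]},
  {"slide":[-25,-16,0],"twist":[0,0,0]},
  {"slide":[-30,-19,0],"twist":[0,0,0]},
  {"slide":[-32,-20,0],"twist":[0,0,0]},
  {"slide":[-32,-20,0],"twist":[0,0,0]},
  {"slide":[-32,-20,0],"twist":[0,0,0]},
  {"slide":[-28,-18,0],"twist":[0,0,0]},
  {"slide":[-22,-14,0],"twist":[0,0,0]},
  {"slide":[-14,-9.5,0],"twist":[0,0,0]},
  {"slide":[0,0,0],"twist":[0,0,0]},
])

```text
t: 14.1
ee_pos: [601.9, 297.0, 127.1]
tcp_rot: [0.812, -0.584, -0.001, -0.0]
wrist_force: [-0.4, 0.3, -2.6]
opening: 44.9
```

Run:
```python
from h import *
delta([603,294,16.5])
s=env.observe();cv2.imwrite("pics/w9.png",env.snapshot("wrist")[:,:,::-1])
c=cam("wrist",s);b=np.array([528,300.,0]);a=np.radians(-6);ux=np.array([np.cos(a),np.sin(a),0]);uy=np.array([-ux[1],ux[0],0])
print(np.round(proj(c,[b+x*ux+y*uy+[0,0,35] for x in(0,150) for y in(-75,75)])))
```

```text
t 14.1 pos [601.9 297.  127.1] tool z [-0.0015  0.0012 -1.    ] xdir [ 0.318 -0.948 -0.002] F [-0.4  0.3 -2.6] open 44.9
slide [  3.3  -0.3 110.6]
[[296. 294.]
 [152. 235.]
 [375. 156.]
 [214.  79.]]
```

View pics/w9.png

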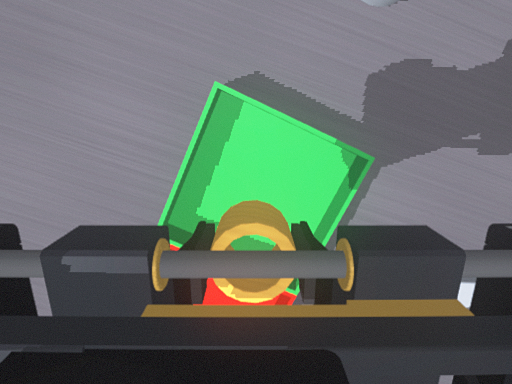

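The green tray's far corners at (373,157) and (217,83) match the model's (375,156) and (214,79). I'll lower into the tray.

Request:
arm_command([
  {"slide":[1.5,0,10],"twist":[0,0,0]},
  {"slide":[0,0,14],"twist":[0,0,0]},
  {"slide":[0,0,15],"twist":[0,0,0]},
  {"slide":[0,0,15],"twist":[0,0,0]},
  {"slide":[0,0,15],"twist":[0,0,0]},
  {"slide":[0,0,15],"twist":[0,0,0]},
  {"slide":[0,0,12],"twist":[0,0,0]},
  {"slide":[0,0,8],"twist":[0,0,0]},
  {"slide":[0,0,3],"twist":[0,0,0]},
  {"slide":[0,0,0],"twist":[0,0,0]},
])

```text
t: 15.15
ee_pos: [603.1, 292.7, 20.8]
tcp_rot: [0.811, -0.585, -0.0, 0.0]
wrist_force: [-0.3, -0.9, -2.7]
opening: 44.7
```

Request:
arm_command([
  {"slide":[0,0,1],"twist":[0,0,0]},
  {"slide":[0,0,1],"twist":[0,0,0]},
  {"slide":[0,0,0.7],"twist":[0,0,0]},
  {"slide":[0,0,0.5],"twist":[0,0,0]},
  {"slide":[0,0,0.5],"twist":[0,0,0]},
  {"slide":[0,0,0.3],"twist":[0,0,0]},
  {"slide":[0,0,0],"twist":[0,0,0]},
  {"slide":[0,0,0],"twist":[0,0,0]},
  {"slide":[0,0,0],"twist":[0,0,0]},
  {"slide":[0,0,0],"twist":[0,0,0]},
])

```text
t: 16.15
ee_pos: [603.1, 292.7, 17.2]
tcp_rot: [0.811, -0.585, 0.0, -0.0]
wrist_force: [-0.0, 0.1, -2.1]
opening: 44.7
```

Request:
arm_command([
  {"slide":[0,0,0.4],"twist":[0,0,0]},
  {"slide":[0,0,0.4],"twist":[0,0,0]},
  {"slide":[0,0,0.4],"twist":[0,0,0]},
  {"slide":[0,0,0.4],"twist":[0,0,0]},
  {"slide":[0,0,0],"twist":[0,0,0]},
  {"slide":[0,0,0],"twist":[0,0,0]},
  {"slide":[0,0,0],"twist":[0,0,0]},
  {"slide":[0,0,0],"twist":[0,0,0]},
  {"slide":[0,0,0],"twist":[0,0,0]},
  {"slide":[0,0,0],"twist":[0,0,0]},
])

```text
t: 17.15
ee_pos: [603.2, 292.6, 16.2]
tcp_rot: [0.811, -0.586, 0.0, 0.0]
wrist_force: [-2.9, -1.5, 4.8]
opening: 44.4
```

Contact at TCP 16.2 mm, the tray-floor height expected. I'll open partway and back straight out.

Request:
arm_command([
  {"slide":[0,0,0],"twist":[0,0,0]},
  {"slide":[0,0,0],"twist":[0,0,0]},
  {"slide":[0,0,0],"twist":[0,0,0]},
  {"slide":[0,0,0],"twist":[0,0,0]},
  {"slide":[0,0,0],"twist":[0,0,0]},
  {"slide":[0,0,0],"twist":[0,0,0]},
  {"slide":[0,0,0],"twist":[0,0,0]},
  {"slide":[0,0,0],"twist":[0,0,0]},
  {"slide":[0,0,0],"twist":[0,0,0]},
  {"slide":[0,0,0],"twist":[0,0,0]},
], claw=80)

```text
t: 18.15
ee_pos: [603.1, 292.6, 15.6]
tcp_rot: [0.811, -0.586, 0.0, -0.0]
wrist_force: [-1.0, 0.9, -0.1]
opening: 59.4
```

Request:
arm_command([
  {"slide":[0,0,-4],"twist":[0,0,0]},
  {"slide":[0,0,-10],"twist":[0,0,0]},
  {"slide":[0,0,-14],"twist":[0,0,0]},
  {"slide":[0,0,-20],"twist":[0,0,0]},
  {"slide":[0,0,-20],"twist":[0,0,0]},
  {"slide":[0,0,-20],"twist":[0,0,0]},
  {"slide":[0,0,-20],"twist":[0,0,0]},
  {"slide":[0,0,-20],"twist":[0,0,0]},
  {"slide":[0,0,-10],"twist":[0,0,0]},
  {"slide":[0,0,0],"twist":[0,0,0]},
])

```text
t: 19.15
ee_pos: [604.2, 293.3, 156.2]
tcp_rot: [0.811, -0.586, 0.001, -0.002]
wrist_force: [-0.4, -0.0, -0.0]
opening: 59.8
```

Run:
```python
from h import *
delta([603,294,150])
a=env.snapshot("scene")[:,:,::-1];b=env.snapshot("wrist")[:,:,::-1]
cv2.imwrite("pics/s10.png",a);cv2.imwrite("pics/w10.png",b)
```

```text
t 19.15 pos [604.2 293.3 156.2] tool z [ 0.004   0.0019 -1.    ] xdir [ 0.314 -0.949 -0.001] F [-0.4 -0.  -0. ] open 59.8
slide [-1.   0.9  6.2]
```

View pics/s10.png

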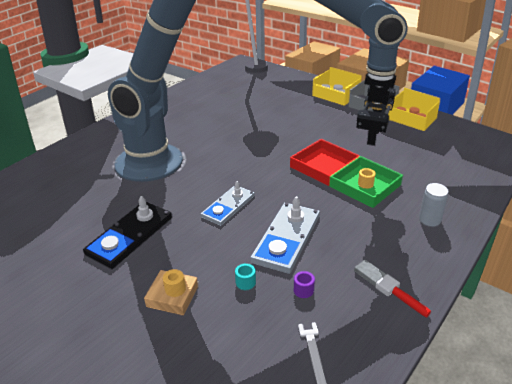

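View pics/w10.png

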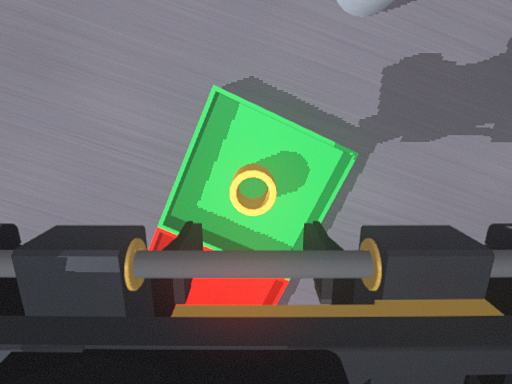

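The bushing stands upright in the green tray, at scene (367,179) and wrist (253,193). The other bushing is still on its block at scene (174,285), and the gripper is clear.

```bash
python3 -c "
from rig import env
print(env.sign_off())"
```

```text
the job is handed in; nothing more can be done
None
```

The brass bushing went fully home on the gauge pin, so I stood it upright in the green half of the sorting box and handed the job in at about 19 s.

- **On the pin:** it passed the shoulder freely. Contact came at a TCP height of 42.8 mm, the same height at which I gripped it on the seat, which is level with the collar. I opened the gripper there so it could settle, then gripped it again.
- **In the box:** it touched down at a TCP height of 16.2 mm, which matches the tray floor. The last scene and wrist pictures show it upright near the middle of the green tray.
- **Everything else:** the other bushing still stands on its wooden block, the look-alikes were not touched, and the gripper was about 100 mm clear of the bushing at hand-in. The wrist forces reported stayed below 10 N.

The only hitch was the first two move calls, which were refused because the rows lacked a twist; nothing moved. No later check failed or disagreed.

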